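Set a carved mould on the sloping carving rest

ROBOT

A 6-joint arm with a two-finger parallel gripper is mounted at the origin on the work surface. World frame = base frame: x ahead of the robot, y to its left, z up, the work surface at z = 0. Lengths are in m, angles in rad, forces in N, time in s.
With the tool pointing down it reaches from about 0.3 to 1 m from the base axis. Payload 5.1 kg.
Tool frame: the origin (TCP) lies between the finger pads; the fingertips stand 8 mm ahead of it and the grasp point (between the pads) lies 11 mm behind it (manip.nose_length is the distance from the TCP to the fingertips, in m); z points along the fingers, y is the line along which they close (so a half turn about z gives the same grasp; the last joint's range is limited). The gripper opens to 95 mm and grips with 3 to 60 N. Pads are 20 mm wide; open, the fingers measure 119 mm over their backs; the gripper's body (75 mm by 180 mm) begins 59 mm behind the grasp point.
Start: joints at [1.174, 0.124, 1.65, -0, 1.367, -0.083], TCP at [0.201, 0.618, 0.223] pointing down, gripper open.
Joint ranges: [-2.61, 2.61], [-1.02, 2.33], [0.03, 2.71], [-1.35, 4.49], [0.32, 2.68], [-2.91, 2.91]. Speed limits (rad/s): [2.57, 2.57, 3.14, 3.14, 3.14, 3.14].

INTERFACE

Orientations are given as a unit quaternion [w, x, y, z].
In Python, from cell import manip gives the robot as it stands.
- The arm moves only by the tool move_arm, never from a script. Its argument "commands" is one flat list of numbers, 7 for each row, row after row: the shift along the world's x, y, z in mm, then the turn, a rotation vector about the world's x, y, z in rad, then the opening, from 0 (shut) to 1 (fully open). In form: [dx, dy, dz, wx, wy, wz, fingers, dx, dy, dz, wx, wy, wz, fingers, ...]. A call has 1 to 10 rows; each row shifts and turns the commanded pose from where the row before left it; what a row does not reach is not made up. A row lasts 1/8 s, in which the tool goes at most 62.5 mm and 10.7 degrees, less where a joint would pass 70% of its speed; a pose out of reach is approached as far as the arm can. A call is refused whole if a number of a shift passes 62.5 or a number of a turn 0.188, either way. A call with a gripper value outside its range is refused whole. The fingers move at their own pace and stop on an object; "force" is the grip in N (left out, the last holds). Time passes only in rows, so rows that do not move let the fingers close. It gives the time, the measured TCP pose, the force, the opening and the grip force at its end, in the units of the state.
- manip.observe(): the state, without advancing time (a new reading comes with each control period).
- manip.read_camera(name): name is "scene" or "top"; returns a dict with "pixels" (384x512x3 uint8, red, green, blue), "K" (3x3 intrinsics, pixels), "world_from_camera" (4x4, takes a point from camera to world coordinates). Camera axes: x right, y down, z forward; pixel columns grow to the right and rows downward; lengths in m; the calibration is good to about 2 mm. A picture is of the moment at which its call begins. There is no depth.
- manip.sign_off(): hands the job in; it is judged then, once.
The state is a dict: "t": time; "joints": joint angles; "joint_velocities": joint speeds; "tau": joint torques, N m; "tcp_pos": TCP position; "tcp_rot": TCP orientation; "force": force on the tool from outside, world axes, zero at the start; "ft_torque": the same for the moment, N m; "grip_width": finger opening in m; "grasp_force": force on a finger pad.
Only numpy, scipy, OpenCV 4.12 (cv2) and the standard library are available. Lean on these libraries where they do the work, as an engineer would, in place of code of your own. Each camera call takes 0.05 s, during which the arm holds its last target. There are 200 camera calls.

TASK

Take the carved mould out of the rack and lay it on its back on the bench, carved side up, and let it go. Then take it again by its long edges and set it gently, carved side up, on the narrow sloping beam of the carving rest: lying flat on the beam, lengthwise along it, centred across it, its lower end close up to the stop at the beam's low end (no more than a finger's width away). Leave it there and do not shift the plain blank, the mallet or the chisel.

Things in the scene. Friction and masses are not known exactly. Their poses are not given: they have to be found in the camera images.
- mould: Carved mould: wooden board 170 long x 56 wide x 30 mm thick, 0.2 kg, with two round hollows (38 mm across, 9 deep, 52 mm either side of the middle; solid between) in its carved side. Starts on a long edge in the rack. Origin: its middle. x: length (either end alike), y: out of the carved side (robot's left at the start), z: width (up at the start). Stood on the bench, it topples if pushed up high.
- rack: Fixed rack, on the robot's right or left (the bench between rack and rest is free): base board 200 x 150 x 12 mm, two grooves along x at y = -42 and +42 mm, 34 mm wide, between ribs whose tops are 26 mm above the bench. Boards stand on the base board: lift them straight up over 14 mm. Mould in one groove, blank in the other, either way about. Origin: underside centre; z up.
- beam: Sloping beam of the fixed carving rest, 36 mm wide, 20 thick, on posts over a 200 x 110 mm foot. Origin: on its top face, mid width, 90 mm above the bench. x: up the slope (0.26 rad), z: square to the top face, which spans x = -75 to +85 mm. The mould overhangs 10 mm each side and stays by friction.
- beam_stop (a point): Foot of the stop at the beam's low end: on the beam's top face at mid width, at the stop's inner face (beam x = -75 mm); axes as the beam's. The stop is 36 mm wide and 12 mm proud. A mould touching it has its middle 85 mm up the beam's x from here and 15 mm off the top face.
- blank: Plain blank: wooden board without hollows, 125 long x 30 thick x 56 mm high, standing in the other groove of the rack. Origin at its middle, x along its length, z up. To be left alone.
- mallet: Wooden mallet lying on the bench beyond the work, away from the robot: square head 55 x 95 x 55 mm centred 90 mm along y, handle 24 mm square to y = -105 mm. Origin on the bench under the grip. To be left alone.
- chisel: Carving chisel lying on the bench between the work and the mallet: handle 130 mm long, 24 x 20 mm, blade to y = +105 mm. Origin on the bench under its middle; long axis y. To be left alone.
There are look-alikes about, which are no part of the job. What is shaped like the mould but green is not meant.

How it is judged:
By the outcome, as a careful person would: the job done as asked, in the order asked, and still so for the second after the job is handed in, with the robot touching nothing.
It also fails if it takes over 69 s, if anything falls off the work surface, if the arm or the gripper's body presses on something with over 40 N, if the wrist force passes 120 N, or if a joint passes its speed limit or range.

## Working session

There is one attempt and no reset: what is moved stays moved. The work goes in short steps, Python scripts to look and compute and a tool call to move; the robot and the scene stay as the last step left them, time stands still between calls to the robot, and variables do not carry over. Pictures are saved under pics/ and viewed, at most 10 in all, crops included, and the job is handed in when it is done.

Besides the shell and the picture viewer there is one more tool, called after ">>>" by a JSON object that holds its "api" and its "payload", one argument or row to a line. move_arm: Moves the arm, as the interface text tells. Its arguments: {"type":"object","properties":{"commands":{"type":"array","items":{"type":"number"}},"force":{"type":"number"}},"required":["commands"]}

```bash
ls; mkdir -p pics; cat > h.py <<'E'
import numpy as np, cv2
from cell import manip
def cam(n,save=None):
    c=manip.read_camera(n)
    if save: cv2.imwrite('pics/'+save,c['pixels'][:,:,::-1])
    return c
def ray(c,u,v):
    T=np.array(c['world_from_camera']);d=T[:3,:3]@np.linalg.inv(c['K'])@[u,v,1.]
    return T[:3,3],d
def onz(c,u,v,z):
    o,d=ray(c,u,v);return o+d*(z-o[2])/d[2]
def proj(c,p):
    T=np.array(c['world_from_camera']);q=T[:3,:3].T@(np.array(p)-T[:3,3]);q=np.array(c['K'])@q;return q[:2]/q[2]
E
python3 - <<'E'
from h import *
for n in('scene','top'):
    c=cam(n,n+'0.png');print(n,np.round(c['K'],1).tolist(),np.round(c['world_from_camera'],3).tolist())
a=[cv2.imread(f'pics/{n}0.png') for n in('scene','top')]
s=manip.observe();print(s['t'],s['tcp_pos'],s['tcp_rot'],s['grip_width'])
E
```

```text
pics
scene [[426.5, 0.0, 254.8], [0.0, 426.5, 197.8], [0.0, 0.0, 1.0]] [[-0.088, 0.852, -0.515, 1.215], [0.996, 0.079, -0.039, 0.115], [0.008, -0.517, -0.856, 1.183], [0.0, 0.0, 0.0, 1.0]]
top [[373.2, 0.0, 256.8], [0.0, 373.2, 184.8], [0.0, 0.0, 1.0]] [[0.022, -0.983, 0.182, 0.353], [-1.0, -0.019, 0.016, 0.035], [-0.012, -0.182, -0.983, 1.104], [0.0, 0.0, 0.0, 1.0]]
0.1 [0.20046555 0.61772782 0.22154105] [-1.97008084e-04  1.56258751e-01  9.87715730e-01 -8.95213951e-04] 0.0949092445619494
```

View pics/scene0.png

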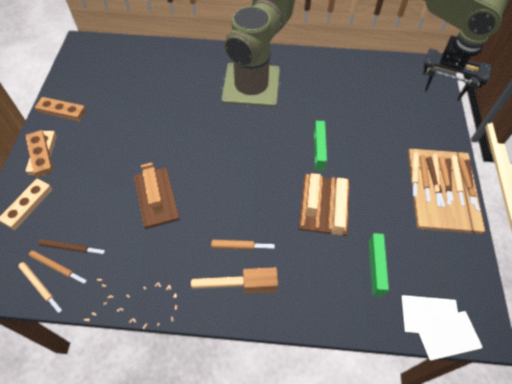

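View pics/top0.png

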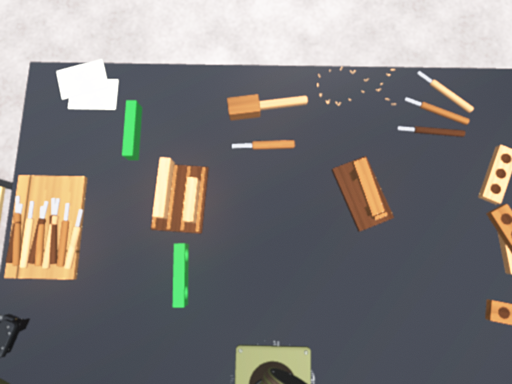

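Scene: the rack is at (325,205), with a short board at (313,195) and a long one at (340,205). The rest is at (155,197), with its stop near (148,166). Top: the long board is at (163,193), the short one at (191,197), and the rest at (365,192).
Candidates for the mould:
- long board in the rack, scene (340,205): chosen, as it is the 170 mm wooden one
- short board, scene (313,195): the blank
- green boards, scene (320,143) and (379,263): not meant
- boards with three hollows on the left, scene (60,108), (38,150) and (25,203): not in the rack

I'll check the choice in one close crop.

```bash
python3 - <<'E'
import cv2,numpy as np
s=cv2.imread('pics/scene0.png');t=cv2.imread('pics/top0.png')
f=lambda im,x,y:cv2.resize(im[y:y+75,x:x+100],None,fx=4,fy=4,interpolation=cv2.INTER_CUBIC)
o=np.vstack([np.hstack([f(s,285,167),f(t,130,150)]),np.hstack([f(s,105,155),f(t,315,150)])])
cv2.imwrite('pics/crop0.png',o)
E
```

```text
(no output)
```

View pics/crop0.png

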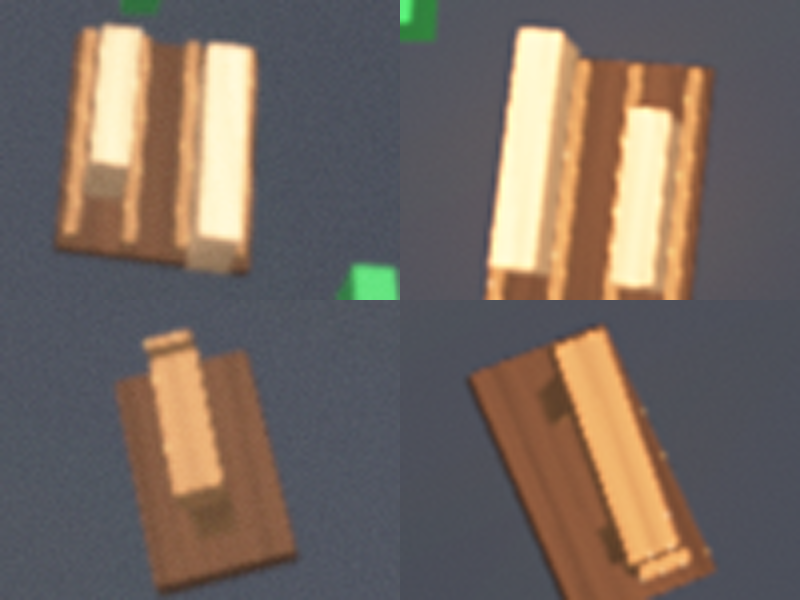

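The long board is the mould: it nearly fills the rack's 200 mm base, while the blank is clearly shorter. The beam's stop is at the robot-side end. Next I measure.

```bash
cat >> h.py <<'E'
def blob(im,x,y,w,h,fn,save=None):
    g=cv2.resize(im[y:y+h,x:x+w],None,fx=4,fy=4,interpolation=cv2.INTER_CUBIC).astype(int)
    m=fn(g[:,:,0],g[:,:,1],g[:,:,2]).astype(np.uint8)
    m=cv2.morphologyEx(m,cv2.MORPH_OPEN,np.ones((5,5)))
    cs=cv2.findContours(m,0,2)[0];c=max(cs,key=cv2.contourArea)
    r=cv2.minAreaRect(c);q=cv2.boxPoints(r)
    hull=cv2.convexHull(c);
    if hasattr(cv2,'approxPolyN') and len(hull)>4: q=cv2.approxPolyN(hull,4)[0].astype(float)
    f=lambda p:(np.array(p)+.5)/4-.5+[x,y]
    return f(q),cv2.contourArea(c)/16,f(r[0])
E
python3 - <<'E'
from h import *
C={n:cam(n) for n in('scene','top')}
def edges(q,c,zs):
    P=np.array([onz(c,*p,z) for p,z in zip(q,zs)]);return P
B=lambda r,g,b:(g>190)&(b>150)
for n,box in(('scene',(325,170,30,70)),('top',(145,150,32,85))):
    c=C[n];q,a,_=blob(c['pixels'],*box,B);P=edges(q,c,[.068]*4)
    print('mould',n,a,q.round(1).tolist());print((P*1000).round(1).tolist(),'c',(P.mean(0)*1000).round(1),'sides',[round(1000*np.linalg.norm(P[i]-P[i-1]),1) for i in range(4)])
for n,box in(('scene',(303,168,24,60)),('top',(176,170,26,60))):
    c=C[n];q,a,_=blob(c['pixels'],*box,B);P=edges(q,c,[.068]*4)
    print('blank',n,a,'c',(P.mean(0)*1000).round(1),'sides',[round(1000*np.linalg.norm(P[i]-P[i-1]),1) for i in range(4)])
W=lambda r,g,b:(r>190)&(g>120)
for n,box in(('scene',(135,155,40,60)),('top',(345,150,50,75))):
    c=C[n];q,a,_=blob(c['pixels'],*box,W)
    rob=[onz(c,*p,.09)[0] for p in q];m=np.median(rob)
    P=edges(q,c,[.0707 if r<m else .1119 for r in rob])
    print('beam',n,a,q.round(1).tolist());print((P*1000).round(1).tolist(),'c',(P.mean(0)*1000).round(1),'sides',[round(1000*np.linalg.norm(P[i]-P[i-1]),1) for i in range(4)])
E
```

```text
mould scene 503.4375 [[346.9, 178.9], [345.1, 226.9], [333.9, 225.4], [336.4, 176.9]]
[[447.7, 346.1, 68.0], [618.7, 337.1, 68.0], [616.7, 304.1, 68.0], [443.2, 313.3, 68.0]] c [531.6 325.2  68. ] sides [np.float64(33.2), np.float64(171.2), np.float64(33.0), np.float64(173.7)]
mould top 637.1875 [[170.4, 157.6], [163.1, 216.9], [151.9, 215.9], [159.1, 156.4]]
[[619.0, 301.4, 68.0], [448.5, 310.8, 68.0], [450.7, 342.5, 68.0], [622.1, 334.1, 68.0]] c [535.1 322.2  68. ] sides [np.float64(32.8), np.float64(170.8), np.float64(31.7), np.float64(171.7)]
blank scene 315.03125 c [499.4 242.7  68. ] sides [np.float64(31.7), np.float64(128.7), np.float64(32.1), np.float64(120.9)]
blank top 436.59375 c [501.3 239.7  68. ] sides [np.float64(31.3), np.float64(125.8), np.float64(31.7), np.float64(124.7)]
beam scene 406.15625 [[160.6, 200.4], [147.6, 203.4], [141.6, 169.6], [153.6, 166.4]]
[[604.5, -206.8, 111.9], [618.0, -242.3, 111.9], [474.9, -301.8, 70.7], [459.0, -266.7, 70.7]] c [ 539.1 -254.4   91.3] sides [np.float64(162.7), np.float64(38.0), np.float64(160.3), np.float64(38.5)]
beam top 799.46875 [[387.6, 215.1], [373.9, 220.6], [352.9, 161.4], [365.1, 156.1]]
[[465.8, -311.8, 70.7], [449.8, -273.4, 70.7], [606.4, -209.7, 111.9], [621.8, -243.5, 111.9]] c [ 536.  -259.6   91.3] sides [np.float64(175.2), np.float64(41.6), np.float64(174.0), np.float64(37.1)]
```

Mould: middle (533.5, 323.7), long axis turned −0.053 rad, measured 171 × 33 mm, which agrees with the given sizes. Beam: yaw about 0.395, stop foot about (469, −285, 71), length 160 mm as stated. I'm going above the mould.

>>> {"api": "move_arm", "payload": {
  "commands": [33,-29.4,-2,0,0,0.026,0.7,33,-29.4,-2,0,0,0.026,0.7,33,-29.4,-2,0,0,0.026,0.7,33,-29.4,-2,0,0,0.026,0.7,33,-29.4,-2,0,0,0.026,0.7,33,-29.4,-2,0,0,0.026,0.7,33,-29.4,-2,0,0,0.026,0.7,33,-29.4,-2,0,0,0.026,0.7,33,-29.4,-2,0,0,0.026,0.7,36,-29.4,-2,0,0,0.027,0.7],
  "force": 20
}}

```text
t: 1.45
tcp_pos: [0.5344, 0.3232, 0.2024]
tcp_rot: [-0.0, 0.026, 1.0, 0.0]
force: [0.1, 0.5, -0.2]
grip_width: 0.0664
grasp_force: 0.0
```

>>> {"api": "move_arm", "payload": {
  "commands": [0,0,-30,0,0,0,0.7,0,0,-30,0,0,0,0.7,0,0,-20,0,0,0,0.7,0,0,0,0,0,0,0.7,0,0,0,0,0,0,0.7]
}}

```text
t: 2.08
tcp_pos: [0.5342, 0.3248, 0.1239]
tcp_rot: [0.001, 0.026, 1.0, 0.0]
force: [-0.1, -0.4, -0.2]
grip_width: 0.0661
grasp_force: 0.0
```

```bash
python3 - <<'E'
from h import *
s=cam('scene')['pixels'];t=cam('top')['pixels']
f=lambda im,x,y:cv2.resize(im[y:y+100,x:x+100],None,fx=4,fy=4,interpolation=cv2.INTER_CUBIC)
cv2.imwrite('pics/crop1.png',np.hstack([f(s,285,147),f(t,120,140)])[:,:,::-1])
E
```

```text
(no output)
```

View pics/crop1.png

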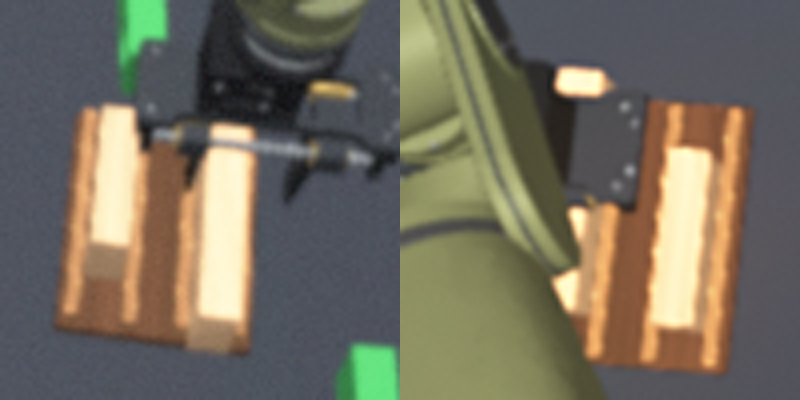

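The fingers, at about (333,190) and (359,194) in the scene view, straddle the mould with clearance to the blank. I'll descend and grip.

>>> {"api": "move_arm", "payload": {
  "commands": [0,0,-20,0,0,0,0.7,0,0,-20,0,0,0,0.7,0,0,-20,0,0,0,0.7,0,0,-12,0,0,0,0.7,0,0,-9,0,0,0,0.7,0,0,0,0,0,0,0.7]
}}

```text
t: 2.92
tcp_pos: [0.5333, 0.324, 0.0408]
tcp_rot: [-0.001, 0.026, 1.0, -0.0]
force: [0.3, -0.4, 0.5]
grip_width: 0.0664
grasp_force: 0.0
```

>>> {"api": "move_arm", "payload": {
  "commands": [0,0,0,0,0,0,0.5,0,0,0,0,0,0,0.4,0,0,0,0,0,0,0.2,0,0,0,0,0,0,0.2,0,0,0,0,0,0,0.2,0,0,0,0,0,0,0.2]
}}

```text
t: 3.68
tcp_pos: [0.5338, 0.3242, 0.0419]
tcp_rot: [0.0, 0.026, 1.0, 0.0]
force: [-0.5, -0.2, 2.1]
grip_width: 0.0299
grasp_force: 20.0
```

>>> {"api": "move_arm", "payload": {
  "commands": [0,0,10,0,0,0,0.2,0,0,15,0,0,0,0.2,0,0,20,0,0,0,0.2,0,0,20,0,0,0,0.2,0,0,20,0,0,0,0.2,0,0,10,0,0,0,0.2,0,0,0,0,0,0,0.2]
}}

```text
t: 4.55
tcp_pos: [0.5342, 0.3245, 0.138]
tcp_rot: [0.001, 0.026, 1.0, 0.0]
force: [0.3, -0.9, -1.6]
grip_width: 0.0301
grasp_force: 20.0
```

>>> {"api": "move_arm", "payload": {
  "commands": [-2,-12,0,0,0,0,0.2,-5,-28,0,0,0,0,0.2,-5,-28,0,0,0,0,0.2,-5,-28,0,0,0,0,0.2,-5,-28,0,0,0,0,0.2,-5,-28,0,0,0,0,0.2,-5,-28,0,0,0,0,0.2,-5,-28,0,0,0,0,0.2,-5,-24,0,0,0,0,0.2,-2,-12,0,0,0,0,0.2]
}}

```text
t: 5.8
tcp_pos: [0.4885, 0.0788, 0.1355]
tcp_rot: [-0.001, 0.027, 1.0, -0.0]
force: [0.1, 0.6, -1.5]
grip_width: 0.0299
grasp_force: 20.0
```

>>> {"api": "move_arm", "payload": {
  "commands": [0,0,-25,0,0,0,0.2,0,0,-25,0,0,0,0.2,0,0,-25,0,0,0,0.2,0,0,-15,0,0,0,0.2,0,0,-8,0,0,0,0.2,0,0,-5,0,0,0,0.2,0,0,0,0,0,0,0.2,0,0,0,0,0,0,0.2]
}}

```text
t: 6.8
tcp_pos: [0.4903, 0.0803, 0.0344]
tcp_rot: [0.001, 0.026, 1.0, 0.0]
force: [-0.1, 0.0, -1.5]
grip_width: 0.0297
grasp_force: 20.0
```

>>> {"api": "move_arm", "payload": {
  "commands": [0,0,-2,0,0,0,0.2,0,0,-1,0,0,0,0.2,0,0,-1,0,0,0,0.2,0,0,0,0,0,0,0.2]
}}

```text
t: 7.3
tcp_pos: [0.4898, 0.0803, 0.0299]
tcp_rot: [0.0, 0.026, 1.0, -0.0]
force: [-0.5, 0.3, 1.0]
grip_width: 0.03
grasp_force: 20.0
```

>>> {"api": "move_arm", "payload": {
  "commands": [0,0,0,0,0,0,0.36,0,0,0,0,0,0,0.45,0,0,0,0,0,0,0.6,0,0,0,0,0,0,0.6,0,0,20,0,0,0,0.6,0,0,30,0,0,0,0.6,0,0,30,0,0,0,0.6,0,0,0,0,0,0,0.6]
}}

```text
t: 8.3
tcp_pos: [0.4918, 0.0804, 0.1125]
tcp_rot: [0.003, 0.026, 1.0, 0.0]
force: [-0.4, 0.3, 0.9]
grip_width: 0.057
grasp_force: 0.0
```

>>> {"api": "move_arm", "payload": {
  "commands": [0,30,0,0,0,0,0,0,30,0,0,0,0,0,0,0,0,0,0,0,0,0,0,0,0,0,0,0,0,0,0,0,0,0,0,0,0,0,0,0,0,0]
}}

```text
t: 9.05
tcp_pos: [0.4897, 0.1396, 0.1095]
tcp_rot: [-0.0, 0.027, 1.0, -0.0]
force: [-0.4, -0.1, -0.5]
grip_width: 0.0031
grasp_force: 0.0
```

```bash
python3 - <<'E'
from h import *
s=cam('scene')['pixels'];t=cam('top')['pixels']
f=lambda im,x,y:cv2.resize(im[y:y+100,x:x+100],None,fx=4,fy=4,interpolation=cv2.INTER_CUBIC)
cv2.imwrite('pics/crop2.png',np.hstack([f(s,200,130),f(t,190,160)])[:,:,::-1])
E
```

```text
(no output)
```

View pics/crop2.png

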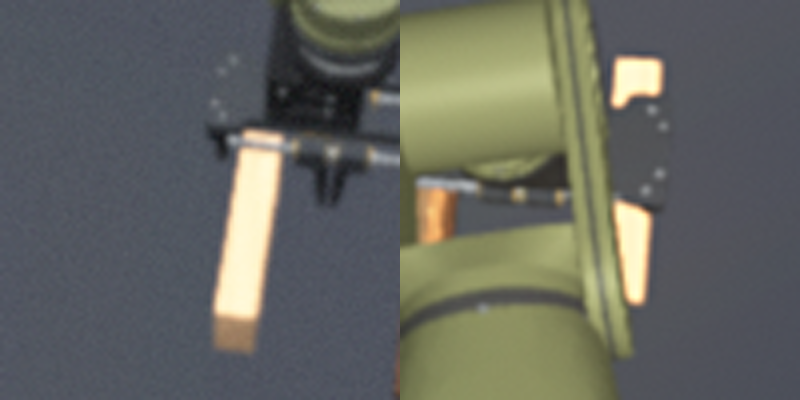

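The mould stands upright and free on the bench, seen from (265,163) to (258,218) in the scene view. The shut fingers are on its carved side. I'll topple it with a slow push up high.

>>> {"api": "move_arm", "payload": {
  "commands": [0,0,-25,0,0,0,0,0,0,-22,0,0,0,0,0,0,-9,0,0,0,0,0,-12,0,0,0,0,0,0,-10,0,0,0,0,0,0,-4,0,0,0,0,0,0,-3,0,0,0,0,0,0,-3,0,0,0,0,0]
}}

```text
t: 10.15
tcp_pos: [0.4899, 0.108, 0.054]
tcp_rot: [0.0, 0.026, 1.0, 0.0]
force: [-0.4, -0.0, 0.2]
grip_width: 0.0002
grasp_force: 0.0
```

>>> {"api": "move_arm", "payload": {
  "commands": [0,-3,0,0,0,0,0,0,-3,0,0,0,0,0,0,-3,0,0,0,0,0,0,-3,0,0,0,0,0,0,-3,0,0,0,0,0,0,-3,0,0,0,0,0,0,-3,0,0,0,0,0,0,-3,0,0,0,0,0]
}}

```text
t: 11.15
tcp_pos: [0.4896, 0.084, 0.0537]
tcp_rot: [-0.0, 0.026, 1.0, -0.0]
force: [-0.3, -0.0, 0.3]
grip_width: 0.0004
grasp_force: 0.2
```

>>> {"api": "move_arm", "payload": {
  "commands": [0,-3,0,0,0,0,0,0,-2,0,0,0,0,0,0,0,0,0,0,0,0,0,0,0,0,0,0,0]
}}

```text
t: 11.65
tcp_pos: [0.4896, 0.0792, 0.0536]
tcp_rot: [-0.0, 0.026, 1.0, -0.0]
force: [0.6, -0.7, 0.1]
grip_width: 0.0005
grasp_force: 0.0
```

>>> {"api": "move_arm", "payload": {
  "commands": [0,10,30,0,0,0,0.9,0,40,40,0,0,0,0.9,0,50,30,0,0,0,0.9,0,50,0,0,0,0,0.9,0,20,0,0,0,0,0.9,0,0,0,0,0,0,0.9]
}}

```text
t: 12.4
tcp_pos: [0.4892, 0.2497, 0.153]
tcp_rot: [-0.001, 0.025, 1.0, -0.001]
force: [-1.0, -0.0, -0.4]
grip_width: 0.0551
grasp_force: 0.0
```

```bash
python3 - <<'E'
from h import *
C={n:cam(n) for n in('scene','top')}
f=lambda im,x,y:cv2.resize(im[y:y+100,x:x+100],None,fx=4,fy=4,interpolation=cv2.INTER_CUBIC)
cv2.imwrite('pics/crop3.png',np.hstack([f(C['scene']['pixels'],200,130),f(C['top']['pixels'],200,150)])[:,:,::-1])
B=lambda r,g,b:(g>180)&(b>135)
for n,box in(('scene',(225,150,60,80)),('top',(225,160,60,90))):
    c=C[n];q,a,_=blob(c['pixels'],*box,B);P=np.array([onz(c,*p,.03) for p in q])
    print(n,a,q.round(1).tolist());print((P*1000).round(1).tolist(),'c',(P.mean(0)*1000).round(1),'sides',[round(1000*np.linalg.norm(P[i]-P[i-1]),1) for i in range(4)])
E
```

```text
scene 796.5 [[260.9, 167.4], [253.1, 211.9], [234.6, 210.1], [243.6, 164.9]]
[[402.2, 71.9, 30.0], [572.1, 61.6, 30.0], [571.3, 3.8, 30.0], [397.5, 14.2, 30.0]] c [485.8  37.9  30. ] sides [np.float64(57.9), np.float64(170.2), np.float64(57.7), np.float64(174.1)]
top 1146.34375 [[274.4, 177.9], [269.9, 236.9], [249.6, 235.4], [254.6, 176.9]]
[[573.2, 1.1, 30.0], [401.2, 11.7, 30.0], [404.2, 69.6, 30.0], [575.1, 59.1, 30.0]] c [488.4  35.4  30. ] sides [np.float64(58.1), np.float64(172.3), np.float64(58.0), np.float64(171.2)]
```

View pics/crop3.png

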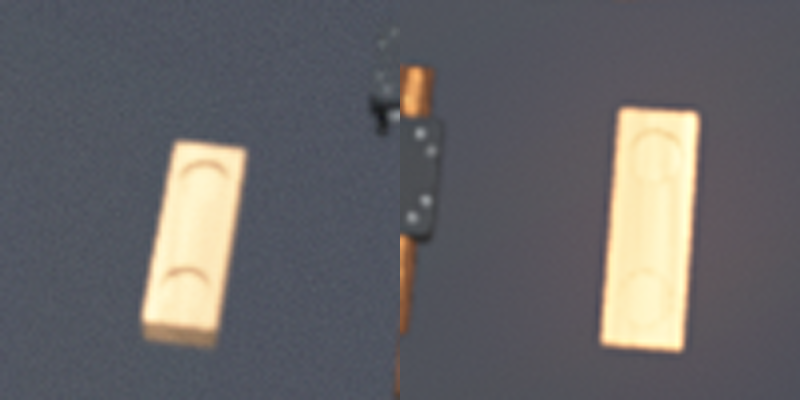

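The mould lies on its back with both hollows up, at scene (251,188) and top (262,207). Its middle is (487, 36.6), axis about −0.06. Now I'll take it by its long edges.

>>> {"api": "move_arm", "payload": {
  "commands": [0,-20,0,0,0,0,0.9,0,-40,0,0,0,0,0.9,0,-40,0,0,0,0,0.9,0,-40,0,0,0,0,0.9,-1,-40,0,0,0,-0.003,0.9,-1,-33,0,0,0,-0.004,0.9,0,0,-30,0,0,0,0.9,0,0,-30,0,0,0,0.9,0,0,-20,0,0,0,0.9,0,0,0,0,0,0,0.9]
}}

```text
t: 13.75
tcp_pos: [0.4854, 0.0345, 0.0717]
tcp_rot: [-0.002, 0.031, 1.0, -0.0]
force: [0.0, -0.9, 0.3]
grip_width: 0.0853
grasp_force: 0.0
```

>>> {"api": "move_arm", "payload": {
  "commands": [0,0,-20,0,0,0,0.9,0,0,-20,0,0,0,0.9,0,0,-12,0,0,0,0.9,0,0,-8,0,0,0,0.9,0,0,0,0,0,0,0.9]
}}

```text
t: 14.38
tcp_pos: [0.4876, 0.036, 0.0136]
tcp_rot: [-0.0, 0.03, 1.0, -0.0]
force: [-0.2, 0.7, 0.2]
grip_width: 0.0857
grasp_force: 0.0
```

>>> {"api": "move_arm", "payload": {
  "commands": [0,0,-1,0,0,0,0.75,0,0,0,0,0,0,0.68,0,0,0,0,0,0,0.62,0,0,0,0,0,0,0.5,0,0,0,0,0,0,0.5,0,0,0,0,0,0,0.5],
  "force": 25
}}

```text
t: 15.12
tcp_pos: [0.4878, 0.0364, 0.0129]
tcp_rot: [0.0, 0.03, 1.0, 0.0]
force: [0.4, 0.9, 2.6]
grip_width: 0.0558
grasp_force: 25.0
```

```bash
python3 -c "
from h import *
s=manip.observe();print(s['t'],s['tcp_pos'],s['tcp_rot'],s['grip_width'],s['joints'])"
```

```text
15.125 [0.48784971 0.03635776 0.01290373] [1.71599641e-04 2.98708439e-02 9.99553747e-01 9.67498642e-05] 0.055849420862132536 [-3.55116229e-02  4.41547303e-03  2.16089428e+00  2.35962417e-04
  9.75940811e-01 -1.54668957e+00]
```

>>> {"api": "move_arm", "payload": {
  "commands": [0,0,10,0,0,0,0.5,0,0,20,0,0,0,0.5,0,0,30,0,0,0,0.5,0,0,35,0,0,0,0.5,0,0,35,0,0,0,0.5,0,0,20,0,0,0.055,0.5,0,-10,2,0,0,0.1,0.5,0,-20,0,0,0,0.1,0.5,0,-20,0,0,0,0.1,0.5,0,-20,0,0,0,0.1,0.5]
}}

```text
t: 16.38
tcp_pos: [0.4872, -0.0344, 0.1647]
tcp_rot: [-0.0, -0.198, 0.98, -0.0]
force: [0.8, -0.2, -0.9]
grip_width: 0.0558
grasp_force: 25.0
```

>>> {"api": "move_arm", "payload": {
  "commands": [9,-28,0,0.02,-0.048,0,0.5,10,-30,0,0.02,-0.048,0,0.5,10,-30,0,0.02,-0.048,0,0.5,10,-30,0,0.02,-0.048,0,0.5,8,-30,0,0.02,-0.048,0,0.5,6,-30,0,0,0,0,0.5,4,-25,0,0,0,0,0.5,2,-15,0,0,0,0,0.5,0,0,0,0,0,0,0.5,0,0,0,0,0,0,0.5]
}}

```text
t: 17.62
tcp_pos: [0.5465, -0.251, 0.1644]
tcp_rot: [0.127, -0.195, 0.972, 0.026]
force: [0.8, 0.6, -1.4]
grip_width: 0.0562
grasp_force: 25.0
```

```bash
python3 - <<'E'
from h import *
from scipy.spatial.transform import Rotation as R
s=manip.observe();q=s['tcp_rot'];M=R.from_quat([q[1],q[2],q[3],q[0]]).as_matrix();p=s['tcp_pos']*1000
print(s['t'],p.round(1),M.round(3).tolist(),s['joints'].round(2))
y=.395;P=.26
bx=np.array([np.cos(P)*np.cos(y),np.cos(P)*np.sin(y),np.sin(P)]);bz=np.array([-np.sin(P)*np.cos(y),-np.sin(P)*np.sin(y),np.cos(P)])
print(bx,bz)
f=lambda im,x,y:cv2.resize(im[y:y+100,x:x+100],None,fx=4,fy=4,interpolation=cv2.INTER_CUBIC)
a=cam('scene');b=cam('top')
cv2.imwrite('pics/crop4.png',np.hstack([f(a['pixels'],100,120),f(b['pixels'],320,130)])[:,:,::-1])
E
```

```text
17.625 [ 546.5 -251.   164.4] [[-0.892, -0.386, 0.237], [-0.372, 0.923, 0.1], [-0.257, 0.001, -0.966]] [-0.62 -0.03  1.93  0.25  1.12 -2.68]
[0.89197463 0.37187478 0.25708055] [-0.23728447 -0.0989267   0.96638998]
```

View pics/crop4.png

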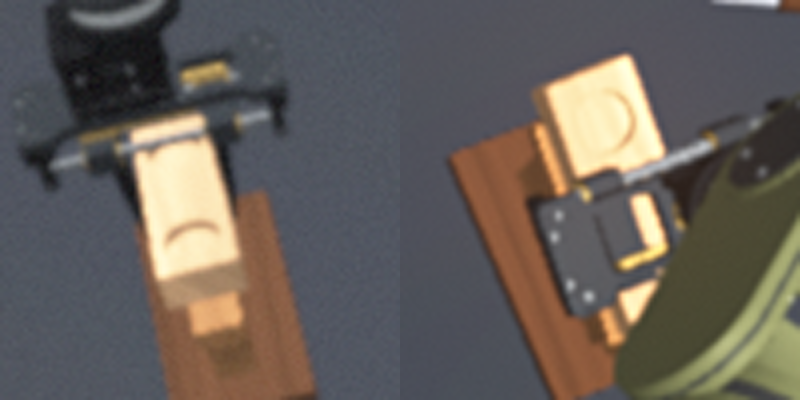

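The mould is held square over the beam and lined up with it, carved side up, in scene (147,172). I'll lower it slowly and watch the force.

>>> {"api": "move_arm", "payload": {
  "commands": [0.5,-1.4,-15,0,0,0,0.5,0,0,-15,0,0,0,0.5,0,0,-12,0,0,0,0.5,0,0,-7,0,0,0,0.5,0,0,0,0,0,0,0.5,0,0,0,0,0,0,0.5]
}}

```text
t: 18.48
tcp_pos: [0.5475, -0.2534, 0.1162]
tcp_rot: [0.127, -0.195, 0.972, 0.025]
force: [0.3, -0.2, -1.1]
grip_width: 0.0563
grasp_force: 25.0
```

```bash
python3 - <<'E'
from h import *
for i in range(1):
    s=manip.observe();print(s['t'],(s['tcp_pos']*1000).round(1),s['force'])
a=cam('scene');b=cam('top')
f=lambda im,x,y:cv2.resize(im[y:y+100,x:x+100],None,fx=4,fy=4,interpolation=cv2.INTER_CUBIC)
cv2.imwrite('pics/crop5.png',np.hstack([f(a['pixels'],100,120),f(b['pixels'],320,130)])[:,:,::-1])
E
```

```text
18.475 [ 547.5 -253.4  116.2] [ 0.2817328  -0.17316715 -1.09324537]
```

View pics/crop5.png

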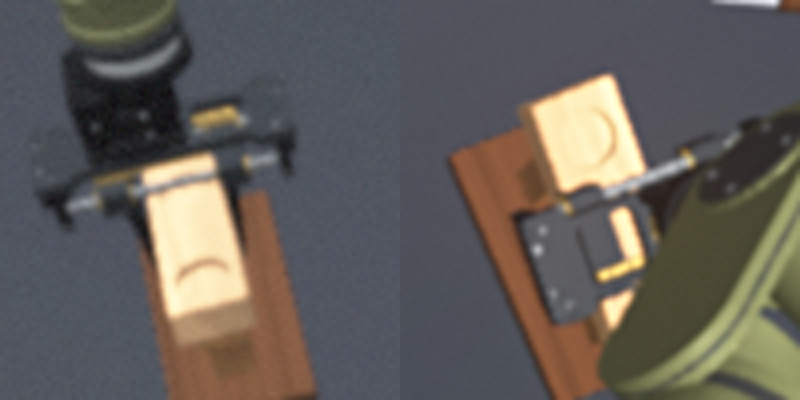

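The mould is about 9 mm above the beam, its top from (163,165) to (157,205) in the scene view, still lined up. Final lowering.

>>> {"api": "move_arm", "payload": {
  "commands": [0,0,-2,0,0,0,0.5,0,0,-2,0,0,0,0.5,0,0,-2,0,0,0,0.5,0,0,0,0,0,0,0.5]
}}

```text
t: 19.08
tcp_pos: [0.547, -0.253, 0.1093]
tcp_rot: [0.127, -0.195, 0.972, 0.026]
force: [-1.0, -0.5, -1.8]
grip_width: 0.0561
grasp_force: 25.0
```

>>> {"api": "move_arm", "payload": {
  "commands": [0,0,-1,0,0,0,0.5,0,0,-1,0,0,0,0.5,0,0,0,0,0,0,0.5]
}}

```text
t: 19.45
tcp_pos: [0.5471, -0.2531, 0.1075]
tcp_rot: [0.127, -0.195, 0.972, 0.025]
force: [-0.1, 0.0, -2.0]
grip_width: 0.056
grasp_force: 25.0
```

>>> {"api": "move_arm", "payload": {
  "commands": [0,0,-0.5,0,0,0,0.5,0,0,-0.5,0,0,0,0.5,0,0,0,0,0,0,0.5]
}}

```text
t: 19.82
tcp_pos: [0.5471, -0.2531, 0.1066]
tcp_rot: [0.127, -0.195, 0.972, 0.025]
force: [0.3, 0.5, -1.7]
grip_width: 0.0559
grasp_force: 25.0
```

>>> {"api": "move_arm", "payload": {
  "commands": [0,0,-0.5,0,0,0,0.5,0,0,0,0,0,0,0.5]
}}

```text
t: 20.08
tcp_pos: [0.5472, -0.2532, 0.1065]
tcp_rot: [0.127, -0.195, 0.972, 0.025]
force: [-0.8, -0.2, 0.1]
grip_width: 0.0562
grasp_force: 25.0
```

>>> {"api": "move_arm", "payload": {
  "commands": [0,0,-0.5,0,0,0,0.5,0,0,0,0,0,0,0.5]
}}

```text
t: 20.32
tcp_pos: [0.5472, -0.2532, 0.1065]
tcp_rot: [0.127, -0.195, 0.972, 0.025]
force: [-4.3, 1.5, 5.8]
grip_width: 0.0562
grasp_force: 25.0
```

In contact. I'll ease the grip, open slowly and back off along the tool axis.

>>> {"api": "move_arm", "payload": {
  "commands": [0,0,0.3,0,0,0,0.5,0,0,0,0,0,0,0.5],
  "force": 6
}}

```text
t: 20.58
tcp_pos: [0.5473, -0.2532, 0.1065]
tcp_rot: [0.127, -0.195, 0.972, 0.025]
force: [-4.3, 2.0, 5.8]
grip_width: 0.056
grasp_force: 6.0
```

>>> {"api": "move_arm", "payload": {
  "commands": [0,0,0,0,0,0,0.62,0,0,0,0,0,0,0.66,0,0,0,0,0,0,0.72,0,0,0,0,0,0,0.82,0,0,0,0,0,0,0.82]
}}

```text
t: 21.2
tcp_pos: [0.5472, -0.2532, 0.1059]
tcp_rot: [0.127, -0.195, 0.972, 0.025]
force: [0.1, -0.0, -1.4]
grip_width: 0.0769
grasp_force: 0.0
```

>>> {"api": "move_arm", "payload": {
  "commands": [-2.4,-1,9.7,0,0,0,0.82,-4.8,-2,19.4,0,0,0,0.82,-7,-3,29,0,0,0,0.82,-7,-3,29,0,0,0,0.82,0,20,20,0,0,0,0.82,0,50,20,0,0,0,0.82,0,55,0,0,0,0,0.82,0,55,0,0,0,0,0.82,0,50,0,0,0,0,0.82,0,0,0,0,0,0,0.82]
}}

```text
t: 22.45
tcp_pos: [0.5258, -0.0296, 0.2351]
tcp_rot: [0.128, -0.197, 0.972, 0.025]
force: [-0.2, 0.8, -1.0]
grip_width: 0.0779
grasp_force: 0.0
```

```bash
python3 - <<'E'
from h import *
C={n:cam(n) for n in('scene','top')}
f=lambda im,x,y:cv2.resize(im[y:y+100,x:x+100],None,fx=4,fy=4,interpolation=cv2.INTER_CUBIC)
cv2.imwrite('pics/crop6.png',np.hstack([f(C['scene']['pixels'],100,130),f(C['top']['pixels'],320,130)])[:,:,::-1])
B=lambda r,g,b:(g>185)&(b>140)
bz=np.array([-.2373,-.0989,.9664]);bx=np.array([.892,.3719,.2571]);by=np.cross(bz,bx);F=np.array([.4693,-.2855,.0707])
for n,box in(('scene',(125,145,60,75)),('top',(330,140,70,85))):
    c=C[n];q,a,_=blob(c['pixels'],*box,B);P=[]
    for p in q:
        o,d=ray(c,*p);w=o+d*((F+bz*.03-o)@bz)/(d@bz);P.append([(w-F)@bx*1000,(w-F)@by*1000])
    print(n,a,q.round(1).tolist(),np.round(P,1).tolist(),'mid',np.mean(P,0).round(1))
E
```

```text
scene 705.4375 [[162.1, 195.4], [142.4, 201.1], [135.9, 163.9], [154.4, 159.6]] [[174.5, 29.7], [177.3, -27.1], [2.2, -27.8], [3.4, 30.0]] mid [89.3  1.2]
top 1222.3125 [[392.6, 209.1], [373.1, 217.6], [351.6, 157.4], [371.1, 149.1]] [[5.2, -31.5], [3.4, 26.5], [175.9, 26.6], [177.5, -30.4]] mid [90.5 -2.2]
```

View pics/crop6.png

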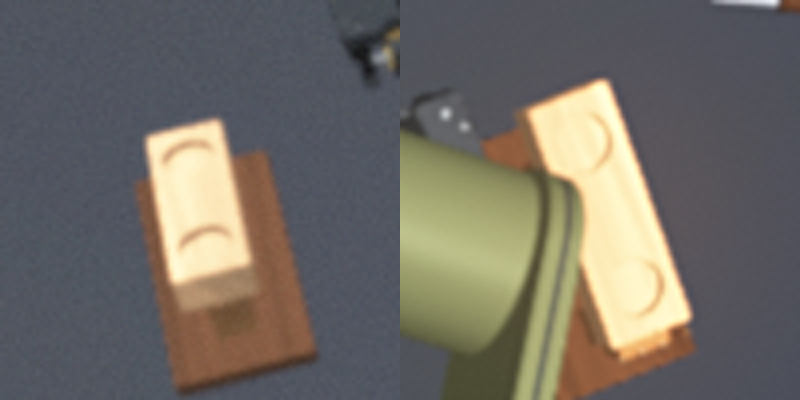

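The mould lies flat on the beam, carved side up, scene (150,180). It is centred to within about 1 mm, with its lower end about 5 mm from the stop, and the arm is clear. Handing in.

```bash
python3 -c "
from cell import manip
print(manip.sign_off())"
```

```text
the job is handed in; nothing more can be done
None
```

The mould was laid on its back on the bench and let go. It now rests carved side up, flat and lengthwise on the beam, centred to about 1 mm and about 5 mm from the stop. The arm made no contact with the blank, mallet or chisel that I saw, though I took no final picture of them, and the job is handed in.

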